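# Close up the row of bamboo tea caddies

### The job

Line up the three bamboo tea caddies in one neat row on the low display shelf: each square and flush against the back rail, side by side with no gaps between them, and the row closed up against the timber block at the end of the shelf; their order does not matter. Slide them along the board rather than picking them up, do not tip them over or off the shelf, and leave the tin, the hammer and the basket where they are.

Things in the scene. Friction and masses are not known exactly. Their poses are not given: they have to be found in the camera images.
- shelf: Low brown fixed shelf: level board 200 mm deep (x), 390 mm wide (y), upper face 48 mm above the bench. A 15 mm thick back rail runs along the far edge, 18 mm above the board, inner face at x = +85 mm; front (x = -100 mm) and ends are open. Origin: under its centre, at bench height; x from front to rail, y to the left seen from the robot, z up. Turned up to 9 degrees.
- end_block: Fixed timber block with a dark band, 160 (x) x 64 (y) x 110 mm high, standing on the bench at one end of the shelf, left or right by chance, parallel to it. Origin: centre of its underside; axes parallel to the shelf's. Its face towards the shelf is 32 mm from its origin, about 200 mm from the shelf's centre (5 mm beyond the board's end).
- tin: Copper-coloured tin with a pale lid, 50 mm across and 70 mm high, standing loose on the bench off the other end of the shelf. Origin: centre of its underside. A bystander.
- hammer: Loose hammer lying on the bench to the robot's right, in front of the shelf. Its x axis runs from handle to head; origin: under the middle of its length. 260 mm long, head 80 mm wide, 26 mm high, lying roughly along y with its head inwards. A bystander.
- basket: Small loose open-weave bamboo basket, 132 mm across and 60 mm high, on the bench to the left, in front of the shelf. Origin: centre of its underside. A bystander.
- caddy_pale: Lidded square tea caddy of pale straw-coloured bamboo, one rigid piece, 62 x 62 mm and 60 mm high, about 0.25 kg (varies), loose on the shelf board; slides when pushed with a few newtons. Origin: centre of its underside; x, y square to its sides, z up. Starts 40 to 95 mm short of the rail, a little turned; the three stand about 100 mm apart in any order.
- caddy_green: Lidded square tea caddy of green bamboo, one rigid piece, 62 x 62 mm and 60 mm high, about 0.25 kg (varies), loose on the shelf board; slides when pushed with a few newtons. Origin: centre of its underside; x, y square to its sides, z up. Starts 40 to 95 mm short of the rail, a little turned; the three stand about 100 mm apart in any order.
- caddy_dark: Lidded square tea caddy of dark brown smoked bamboo, one rigid piece, 62 x 62 mm and 60 mm high, about 0.25 kg (varies), loose on the shelf board; slides when pushed with a few newtons. Origin: centre of its underside; x, y square to its sides, z up. Starts 40 to 95 mm short of the rail, a little turned; the three stand about 100 mm apart in any order.
There are look-alikes about, which are no part of the job. What is shaped like the caddy_pale but red is not meant.

How it is judged (in metres and radians):
At the end, for the whole second after the job is handed in: All three caddies stand upright and still on the shelf board, each within 8 mm of the back rail and within 7 degrees (0.12 rad) of square to it; the whole row lies within 15 mm of its closed-up length (three caddies, 186 mm) from the end block's face, so all gaps together are under 15 mm (x of caddy_pale in the frame of shelf between 0.046 and 0.06 m and z of caddy_pale in the frame of shelf between 0.043 and 0.053 m and angle between each of caddy_pale, caddy_green, caddy_dark's own z axis and vertical below 0.06 rad and y of caddy_pale in the frame of end_block between -0.202 and 0.202 m and (angle between the x axis of caddy_pale and the x axis of shelf, either way round below 0.12 rad or angle between the x axis of caddy_pale and the y axis of shelf, either way round below 0.12 rad) and linear speed of each of caddy_pale, caddy_green, caddy_dark below 0.01 m/s and x of caddy_green in the frame of shelf between 0.046 and 0.06 m and z of caddy_green in the frame of shelf between 0.043 and 0.053 m and y of caddy_green in the frame of end_block between -0.202 and 0.202 m and (angle between the x axis of caddy_green and the x axis of shelf, either way round below 0.12 rad or angle between the x axis of caddy_green and the y axis of shelf, either way round below 0.12 rad) and x of caddy_dark in the frame of shelf between 0.046 and 0.06 m and z of caddy_dark in the frame of shelf between 0.043 and 0.053 m and y of caddy_dark in the frame of end_block between -0.202 and 0.202 m and (angle between the x axis of caddy_dark and the x axis of shelf, either way round below 0.12 rad or angle between the x axis of caddy_dark and the y axis of shelf, either way round below 0.12 rad)); the robot touches nothing.
It fails at once if the pale caddy is lifted more than 20 mm off the shelf, falls off it or is tipped by more than 25 degrees (z of caddy_pale in the frame of shelf above 0.068 m or z of caddy_pale in the frame of shelf below 0.03 m or angle between caddy_pale's own z axis and vertical above 0.436 rad).
It fails at once if the green caddy is lifted more than 20 mm off the shelf, falls off it or is tipped by more than 25 degrees (z of caddy_green in the frame of shelf above 0.068 m or z of caddy_green in the frame of shelf below 0.03 m or angle between caddy_green's own z axis and vertical above 0.436 rad).
It fails at once if the dark caddy is lifted more than 20 mm off the shelf, falls off it or is tipped by more than 25 degrees (z of caddy_dark in the frame of shelf above 0.068 m or z of caddy_dark in the frame of shelf below 0.03 m or angle between caddy_dark's own z axis and vertical above 0.436 rad).
It fails at once if the tin, the hammer or the basket is moved by more than 20 mm (distance of any of tin, hammer, basket from where it was at the start of the episode above 0.02 m).
It also fails if it takes over 58 s, if anything falls off the work surface, if the arm or the gripper's body presses on something with over 40 N, if the wrist force passes 120 N, or if a joint passes its speed limit or range.

### The arm

A 6-joint arm with a two-finger parallel gripper is mounted at the origin on the work surface. World frame = base frame: x ahead of the robot, y to its left, z up, the work surface at z = 0. Lengths are in mm, angles in rad, forces in N, time in s.
With the tool pointing down it reaches from about 375 to 750 mm from the base axis. Payload 9 kg.
Tool frame: the origin (TCP) lies where the fingers leave the gripper's body, on its centre line; the fingertips stand 73 mm ahead of it and the grasp point (between the pads) lies 54 mm ahead of it; z points along the fingers, y is the direction in which the jaws open and shut (so a half turn about z gives the same grasp; the last joint's range is limited). The gripper opens to 85 mm and grips with 20 to 120 N. Pads are 22 mm wide; open, the fingers measure 114 mm over their backs; the gripper's body (76 mm by 85 mm) begins 54 mm behind the grasp point. The pads swing forward as they close: fully open they stand 13 mm farther back than shut.
Start: joints at [-0.218, 0.104, 0.097, 1.564, 0, 1.353], TCP at [600.024, 0.004, 303.931] pointing down, gripper open.
Joint ranges: [-2.99, 2.99], [-0.84, 1.86], [-1.1, 1.16], [-1.84, 2.11], [-1.51, 1.56], [-3.14, 3.14]. Speed limits (rad/s): [2.22, 2.22, 2.57, 3.14, 3.14, 3.14].

### API

Orientations are given as a unit quaternion [w, x, y, z].
In Python, from station import * gives the robot as it stands.
- The arm moves only by the tool jog_arm, never from a script. Its argument "plan" is a list of rows, each a list of 7 numbers: the shift along the tool's x, y, z in mm, then the turn, a rotation vector about the tool's x, y, z in degrees, then the closure, from 0 (fully open) to 1 (shut). In form: [[x, y, z, rx, ry, rz, gripper], ...]. A call has exactly 8 rows; each row shifts and turns the commanded pose from where the row before left it, along the tool's axes as they then stand; what a row does not reach is not made up. A row lasts 1/12 s, in which the tool goes at most 41.7 mm and 7.16 degrees, less where a joint would pass 70% of its speed; a pose out of reach is approached as far as the arm can. A call with a gripper value outside its range is refused whole. The fingers move at their own pace and stop on an object; the grip force is fixed at half the most. Time passes only in rows, so rows that do not move let the fingers close, or fill a call up. It gives the time, the measured TCP pose, the force and the opening at its end, in the units of the state.
- get_state(): the state, without advancing time (a new reading comes with each control period).
- camera(name): name is "scene" or "side" or "wrist"; returns (picture, depth): 420x560x3 uint8, red, green, blue; 420x560 float32, mm along the optical axis (not along the pixel's ray), 0 where there is no reading.
- camera_info(name): a dict with "K" (3x3 intrinsics, pixels), "dist" ([k1, k2, p1, p2, k3] as OpenCV has them; the pictures are not rectified), "world_to_cam" (4x4, takes a point from world to camera coordinates); the wrist camera has in their place "mount" (4x4, takes a point from camera to tool coordinates, whose origin is the TCP and whose axes are the flange's). Camera axes: x right, y up, looking along -z (the intrinsics and any distortion apply to the point x, -y, -z); pixel columns grow to the right and rows downward; lengths in mm; the calibration is good to about 2 mm. A picture is of the moment at which its call begins: read the wrist's pose just before it. camera_info takes no time and is no camera call.
- close_job(): hands the job in, once; it reports no verdict.
Trained networks look in the newest picture that a camera, given by its name, has taken for a name from the list of things; names that differ only in an ending like _2 or _b are one class to them, and where a whole thing is asked for, a point or a joint stands for the part that bears it (a point fixed in the world has none). Each returns a list of dicts, best first, with "score" (0 to 1); they miss things now and then, are a little off and sometimes report something else, mostly with a low value. They report only what shows in the picture. A call takes as long as a camera call. They do not tell look-alikes from the thing itself.
- trace(thing, camera): "pixels" (420x560 bool, what is visible of it) and "rect" ([left, top, width, height] in pixels, round what is visible of it).
- tip_of(thing, camera): "at" ([column, row] in pixels: a listed point, or the origin of a listed thing).
The state is a dict: "t": time; "joints": joint angles; "joint_velocities": joint speeds; "tau": joint torques, N m; "position": TCP position; "tool_rot": TCP orientation; "contact_force": force on the tool from outside, world axes, zero at the start; "moment": the same for the moment, N m; "opening": opening from 0.0 (shut) to 1.0 (fully open).
Only numpy, scipy, OpenCV 4.12 (cv2) and the standard library are available. Lean on these libraries where they do the work, as an engineer would, in place of code of your own. Each camera call takes 0.05 s, during which the arm holds its last target.

## Working session

There is one attempt and no reset: what is moved stays moved. The work goes in short steps, Python scripts to look and compute and a tool call to move; the robot and the scene stay as the last step left them, time stands still between calls to the robot, and variables do not carry over. Pictures are saved under pics/ and viewed, and the job is handed in when it is done.

Besides the shell and the picture viewer there is one more tool, called after ">>>" in YAML: its name, and indented under it one key for each argument. jog_arm: Moves the arm, as the interface text tells. Its arguments: {"type":"object","properties":{"plan":{"type":"array","items":{"type":"array","items":{"type":"number"}}}},"required":["plan"]}

```bash
ls; mkdir -p pics; python3 - <<'E'
from station import *
import cv2,numpy as np
s=get_state();print(s)
for n in("scene","side"):
    im,d=camera(n);cv2.imwrite(f"pics/{n}0.png",im[:,:,::-1]);np.savez(f"{n}0.npz",im=im,d=d)
    print(n,camera_info(n))
print(camera_info("wrist"))
E
```

```text
pics
{'t': 0.0, 'joints': array([-2.17704925e-01,  1.04696539e-01,  9.64676749e-02,  1.56392365e+00,
       -5.81221309e-06,  1.35305668e+00]), 'joint_velocities': array([-0.00021737,  0.00148052, -0.00049004, -0.00092074,  0.00098883,
        0.00041995]), 'tau': array([ 7.03431251e-04, -5.56934094e+01,  5.03644359e+01,  1.70058967e-02,
       -2.22691165e-04, -8.28643181e-07]), 'position': array([5.99752536e+02, 5.99481233e-02, 3.03123013e+02]), 'tool_rot': array([-5.70175169e-04,  7.07094340e-01,  7.07118897e-01, -3.67044256e-04]), 'contact_force': array([ 0.88135968, -0.17710057, -0.57021303]), 'moment': array([ 0.03633465, -0.03620839,  0.01768296]), 'opening': 0.9993966668729446}
scene {'K': array([[511.51914535,   0.        , 278.87675725],
       [  0.        , 511.51914535, 208.86936194],
       [  0.        ,   0.        ,   1.        ]]), 'dist': array([-0.12048612,  0.        ,  0.        ,  0.        ,  0.        ]), 'world_to_cam': array([[ 5.48960707e-01,  8.35727015e-01,  1.42301997e-02,
        -3.01634615e+02],
       [-6.25565757e-01,  3.99502500e-01,  6.70123299e-
[... 696 characters left out ...]
  -1.36951969e+03],
       [ 0.00000000e+00,  0.00000000e+00,  0.00000000e+00,
         1.00000000e+00]])}
{'K': array([[324.54685358,   0.        , 286.37172424],
       [  0.        , 324.54685358, 216.42841443],
       [  0.        ,   0.        ,   1.        ]]), 'dist': array([-0.04098572,  0.        ,  0.        ,  0.        ,  0.        ]), 'mount': array([[-1.14051084e-03,  9.59847387e-01,  2.80520398e-01,
         7.19223898e+01],
       [ 9.99999166e-01,  1.26465884e-03, -2.61548142e-04,
         1.93582785e-01],
       [-6.05808901e-04,  2.80519866e-01, -9.59848028e-01,
        -6.95548990e+01],
       [ 0.00000000e+00,  0.00000000e+00,  0.00000000e+00,
         1.00000000e+00]])}
```

View pics/scene0.png

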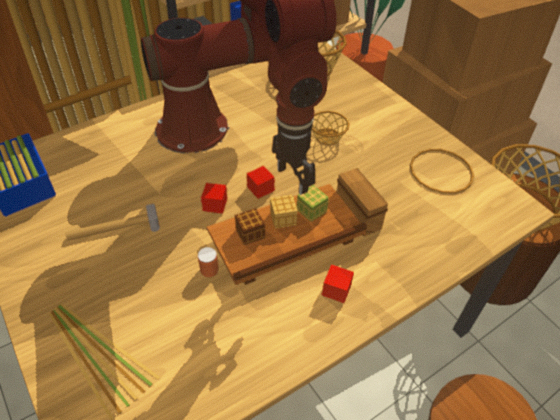

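View pics/side0.png

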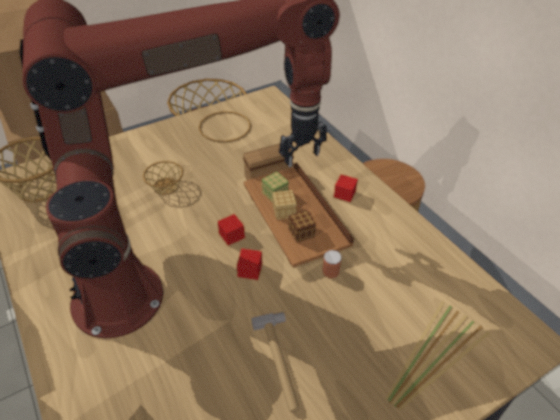

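The scene picture shows the block at the left end (362,193), with green (313,203), pale (284,210) and dark (250,225) on the shelf. Red look-alikes sit on the bench at (215,197), (261,181) and (338,283) and aren't part of the job. The tin is at (207,261), the hammer at (150,217) and the basket at (330,127). Next I'll measure.

```bash
cat > h.py <<'E'
from station import *
import cv2,numpy as np
from scipy.spatial.transform import Rotation as R
def cloud(n,d,w2c=None):
    ci=camera_info(n);K=ci["K"];dist=ci["dist"]
    v,u=np.mgrid[0:420,0:560]
    p=cv2.undistortPoints(np.stack([u.ravel(),v.ravel()],1).astype(np.float64)[:,None],K,dist)[:,0]
    z=d.ravel().astype(float)
    P=np.stack([p[:,0]*z,-p[:,1]*z,-z],1)
    if w2c is None: c2w=np.linalg.inv(ci["world_to_cam"])
    else: c2w=w2c
    W=P@c2w[:3,:3].T+c2w[:3,3]
    W[z==0]=np.nan
    return W.reshape(420,560,3)
def wristcam():
    s=get_state();q=s["tool_rot"];T=np.eye(4);T[:3,:3]=R.from_quat([q[1],q[2],q[3],q[0]]).as_matrix();T[:3,3]=s["position"]
    im,d=camera("wrist")
    return im,d,T@camera_info("wrist")["mount"]
def rect(P):
    r=cv2.minAreaRect(P[:,:2].astype(np.float32));return r
E
python3 - <<'E'
from h import *
im,d,T=wristcam();cv2.imwrite("pics/wrist0.png",im[:,:,::-1]);np.savez("wrist0.npz",im=im,d=d,T=T)
W={}
for n in("scene","side"):
    d=np.load(f"{n}0.npz")["d"];W[n]=cloud(n,d)
W["wrist"]=cloud("wrist",np.load("wrist0.npz")["d"],T)
for th in("caddy_pale","caddy_green","caddy_dark","tin","hammer","basket","end_block","shelf"):
  for n in("scene","side","wrist"):
    for r in trace(th,n)[:1]:
        m=r["pixels"]; P=W[n][m];P=P[~np.isnan(P[:,0])]
        if len(P)<20: print(th,n,"few");continue
        zt=np.percentile(P[:,2],90)
        if th=="shelf": S=P[abs(P[:,2]-48)<4]
        else: S=P[abs(P[:,2]-zt)<6]
        print(th,n,round(r["score"],2),np.round(r["rect"]),"z90",round(zt),"med",np.round(np.median(S,0)),"rect",np.round(np.array(sum([list(x) if isinstance(x,tuple) else [x] for x in rect(S)],[])),1), "ext",np.round(P.min(0)),np.round(P.max(0)))
E
```

```text
caddy_pale scene 0.87 [270. 194.  25.  32.] z90 110 med [550.  10. 108.] rect [550.   10.4  61.9  66.4  69.6] ext [443. -29.  -2.] [590. 111. 117.]
caddy_pale side 0.95 [270. 190.  26.  29.] z90 111 med [544.  11. 109.] rect [537.2  -7.3 108.4  59.9  67.7] ext [506. -60.  49.] [581.  70. 116.]
caddy_pale wrist 0.97 [178. 143.  98.  98.] z90 109 med [548.  16. 108.] rect [547.8  14.   62.3  62.6  69.2] ext [489. -46.  46.] [588.  54. 110.]
caddy_green scene 0.87 [297. 187.  31.  35.] z90 110 med [571.  96. 108.] rect [567.   95.2  64.3  66.8   8.8] ext [456.  -9.  -6.] [659. 198. 257.]
caddy_green side 0.73 [261. 174.  28.  26.] z90 111 med [562.  94. 109.] rect [560.8  88.8  68.7  86.2   1.1] ext [527.  45.  44.] [631. 188. 118.]
caddy_green wrist 0.77 [196.  38.  92.  92.] z90 109 med [566.  99. 108.] rect [565.8  98.4  62.3  62.    6.4] ext [518.  64.  46.] [601. 145. 110.]
caddy_dark scene 0.8 [232. 208.  36.  38.] z90 109 med [548. -95. 108.] rect [546.4 -94.4  62.5  65.4  81.6] ext [ 511. -129.   44.] [583. -61. 113.]
caddy_dark side 0.95 [290. 207.  23.  33.] z90 111 med [542. 
[... 1623 characters left out ...]
143.  43.  35.] z90 113 med [593. 230. 111.] rect [598.9 231.5  70.8 123.1  81.8] ext [531. 189.  -1.] [670. 318. 118.]
end_block wrist 0.52 [175. 141.  98.  98.] z90 109 med [548.  16. 108.] rect [547.8  14.   62.3  62.6  69.2] ext [498. -32.  46.] [588.  54. 110.]
shelf scene 0.76 [210. 183. 160.  99.] z90 63 med [603. -29.  48.] rect [582.5   1.1 389.4 203.7  82.9] ext [ 461. -204.   -5.] [707. 203.  73.]
shelf side 0.78 [243. 162. 112. 106.] z90 61 med [566. -57.  49.] rect [576.7   3.3 399.3 197.9  83.6] ext [ 458. -205.   -2.] [706. 232. 110.]
shelf wrist 0.81 [170.   0. 240. 365.] z90 64 med [607.  48.  48.] rect [574.3  -0.7 383.1 186.2  83. ] ext [ 453. -250.   -3.] [724. 185. 266.]
```

View pics/wrist0.png

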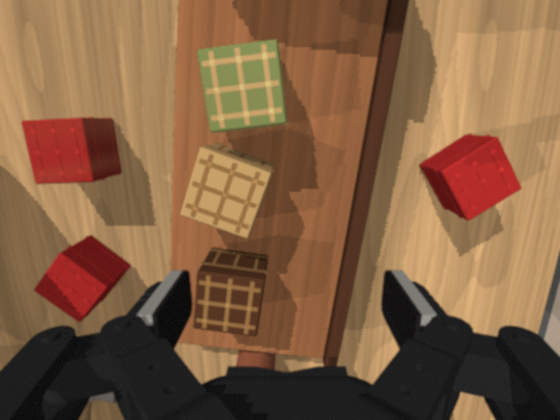

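```bash
python3 - <<'E'
from h import *
f=np.load("wrist0.npz");W={"wrist":cloud("wrist",f["d"],f["T"])}
for n in("scene","side"): W[n]=cloud(n,np.load(f"{n}0.npz")["d"])
for a in (6.5,7,7.5):
  t=np.radians(-a);X=np.array([np.cos(t),np.sin(t)]);Y=np.array([-np.sin(t),np.cos(t)])
  for n in W:
    P=W[n].reshape(-1,3);P=P[~np.isnan(P[:,0])]
    x=(P[:,:2]-[580,0])@X;y=(P[:,:2]-[580,0])@Y;z=P[:,2]
    m=(abs(z-66)<3)&(abs(x-92)<25)&(abs(y)<190)
    # per y-bin inner edge
    e=[]
    for yb in range(-180,180,30):
        k=m&(y>yb)&(y<yb+30)
        if k.sum()>8:e.append((yb+15,round(np.percentile(x[k],5),1),round(np.percentile(x[k],95),1)))
    print(a,n,e)
    if a==7:
        k=(abs(z-48)<4)&(abs(x)<100)&(abs(y)<230)
        print("board x",np.percentile(x[k],[.5,99.5]),"y",np.percentile(y[k],[.5,99.5]))
        k=(abs(z-110)<5)&(abs(x-0)<100)&(y>150)&(y<300)
        if k.sum()>20: print("block",np.percentile(x[k],[2,98]),np.percentile(y[k],[2,98]))
E
```

```text
6.5 wrist [(-165, np.float64(85.6), np.float64(98.2)), (-135, np.float64(86.1), np.float64(99.2)), (-105, np.float64(86.2), np.float64(99.5)), (-75, np.float64(86.4), np.float64(99.9)), (-45, np.float64(86.7), np.float64(100.1)), (-15, np.float64(87.0), np.float64(100.4)), (15, np.float64(87.3), np.float64(100.7)), (45, np.float64(87.6), np.float64(100.5)), (75, np.float64(87.4), np.float64(100.6)), (105, np.float64(87.8), np.float64(101.2)), (135, np.float64(88.2), np.float64(101.4)), (165, np.float64(88.6), np.float64(101.8))]
6.5 scene [(-165, np.float64(87.4), np.float64(101.6)), (-135, np.float64(87.5), np.float64(102.0)), (-105, np.float64(87.3), np.float64(101.8)), (-75, np.float64(87.1), np.float64(101.9)), (-45, np.float64(87.7), np.float64(101.2)), (-15, np.float64(87.7), np.float64(102.4)), (15, np.float64(88.8), np.float64(102.7)), (45, np.float64(87.9), np.float64(102.0)), (75, np.float64(88.4), np.float64(103.2)), (105, np.float64(89.2), np.float64(104.0)), (135, np.float64(88.9), np.float64(103.9)), (165, np.float64(89.3), np.float64(103.8))]
6.5 side [(-165, np.float6
[... 3323 characters left out ...]
75, np.float64(87.3), np.float64(101.9)), (105, np.float64(87.3), np.float64(101.5)), (135, np.float64(86.6), np.float64(102.2)), (165, np.float64(86.7), np.float64(100.8))]
7.5 side [(-165, np.float64(86.5), np.float64(99.5)), (-135, np.float64(85.2), np.float64(99.5)), (-105, np.float64(85.7), np.float64(100.2)), (-75, np.float64(85.4), np.float64(98.3)), (-45, np.float64(85.8), np.float64(98.7)), (-15, np.float64(84.3), np.float64(99.1)), (15, np.float64(84.1), np.float64(98.5)), (45, np.float64(83.0), np.float64(98.2)), (75, np.float64(83.0), np.float64(97.8)), (105, np.float64(83.6), np.float64(97.0)), (135, np.float64(83.8), np.float64(96.2)), (165, np.float64(82.5), np.float64(95.9))]
```

>>> jog_arm:
  plan:
    - [0, 0, 13, 0, 0, -7, 0.75]
    - [0, 0, 13, 0, 0, -7, 0.75]
    - [0, 0, 13, 0, 0, -7, 0.75]
    - [0, 0, 13, 0, 0, -7, 0.75]
    - [0, 0, 13, 0, 0, -7, 0.75]
    - [0, 0, 13, 0, 0, -7, 0.75]
    - [0, 0, 13, 0, 0, -7, 0.75]
    - [0, 0, 13, 0, 0, -7, 0.75]

```text
t: 2.02
position: [600.0, 0.0, 199.3]
tool_rot: [0.0, 0.289, 0.957, -0.0]
contact_force: [-1.1, -0.6, 1.1]
opening: 0.248
```

>>> jog_arm:
  plan:
    - [0, 0, 0, 0, 0, -7, 0.75]
    - [0, 0, 0, 0, 0, -7, 0.75]
    - [0, 0, 0, 0, 0, -7, 0.75]
    - [0, 0, 0, 0, 0, -6, 0.75]
    - [0, 0, 0, 0, 0, 0, 0.75]
    - [0, 0, 0, 0, 0, 0, 0.75]
    - [0, 0, 0, 0, 0, 0, 0.75]
    - [0, 0, 0, 0, 0, 0, 0.75]

```text
t: 2.68
position: [600.0, -0.0, 200.0]
tool_rot: [0.0, 0.062, 0.998, 0.0]
contact_force: [-0.1, 0.4, 0.5]
opening: 0.248
```

```bash
cat >> h.py <<'E'
A=np.radians(-7.);X=np.array([np.cos(A),np.sin(A)]);Y=np.array([-np.sin(A),np.cos(A)])
def toF(p): d=np.asarray(p)[...,:2]-[580,0];return np.stack([d@X,d@Y],-1)
def fromF(x,y): return np.array([580,0])+x*X+y*Y
def st():
    s=get_state();q=s["tool_rot"];M=R.from_quat([q[1],q[2],q[3],q[0]]).as_matrix()
    print("t",round(s["t"],2),"F",np.round(toF(s["position"]),1),"z",round(s["position"][2],1),"toolx deg in F",round(np.degrees(np.arctan2(M[1,0],M[0,0]))+7,1),"tilt",np.round(M[:2,2],3),"force",np.round(s["contact_force"],1),"open",round(s["opening"],2),"j",np.round(s["joints"],2))
    return s,M
def goal(x,y,z):
    s,M=st();p=np.r_[fromF(x,y),z];print("tool shift to",(x,y,z),np.round(M.T@(p-s["position"]),1))
E
python3 -c "
from h import *
goal(-88,96,200)"
```

```text
t 2.68 F [19.9  2.4] z 200.0 toolx deg in F 179.9 tilt [ 0. -0.] force [-0.1  0.4  0.5] open 0.25 j [-0.22  0.11 -0.09  1.38  0.   -0.09]
tool shift to (-88, 96, 200) [ 1.081e+02  9.330e+01 -1.000e-01]
```

>>> jog_arm:
  plan:
    - [22, 19, 0, 0, 0, 0, 0.75]
    - [22, 19, 0, 0, 0, 0, 0.75]
    - [22, 19, 0, 0, 0, 0, 0.75]
    - [22, 19, 0, 0, 0, 0, 0.75]
    - [20, 17, 0, 0, 0, 0, 0.75]
    - [0, 0, 22, 0, 0, 0, 0.75]
    - [0, 0, 22, 0, 0, 0, 0.75]
    - [0, 0, 21, 0, 0, 0, 0.75]

```text
t: 3.35
position: [504.2, 106.0, 134.6]
tool_rot: [0.001, 0.061, 0.998, -0.0]
contact_force: [-0.1, 0.5, -0.1]
opening: 0.251
```

```bash
python3 -c "
from h import *
st();im,d=camera('scene');cv2.imwrite('pics/s1.png',cv2.resize(im[130:330,150:430,::-1],None,fx=2.5,fy=2.5))
goal(11,96,135)"
```

```text
t 3.35 F [-88.2  95.9] z 134.6 toolx deg in F 179.9 tilt [ 0.002 -0.   ] force [-0.1  0.5 -0.1] open 0.25 j [-0.05 -0.12 -0.43  1.25 -0.    0.08]
t 3.4 F [-90.2  95.5] z 129.9 toolx deg in F 179.9 tilt [-0.005  0.   ] force [-2.5  0.3 -3.9] open 0.25 j [-0.05 -0.11 -0.44  1.25 -0.    0.08]
tool shift to (11, 96, 135) [-101.2    0.6   -5.5]
```

View pics/s1.png

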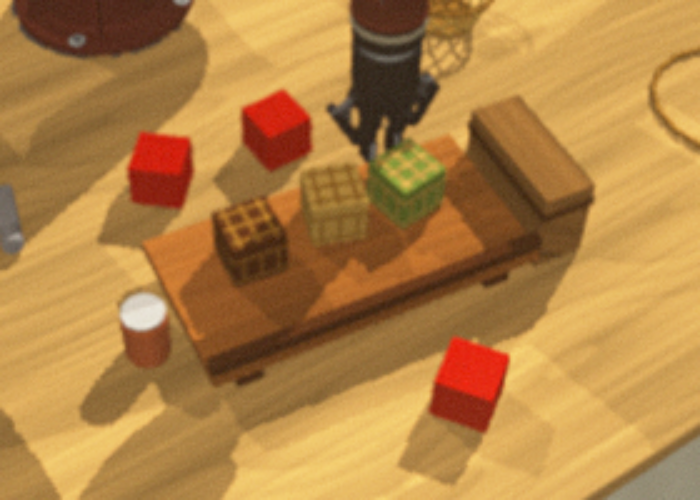

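>>> jog_arm:
  plan:
    - [-10, 0, 0, 0, 0, 0, 0.75]
    - [-10, 0, 0, 0, 0, 0, 0.75]
    - [-10, 0, 0, 0, 0, 0, 0.75]
    - [-10, 0, 0, 0, 0, 0, 0.75]
    - [-10, 0, 0, 0, 0, 0, 0.75]
    - [-10, 0, 0, 0, 0, 0, 0.75]
    - [-10, 0, 0, 0, 0, 0, 0.75]
    - [-10, 0, 0, 0, 0, 0, 0.75]

```text
t: 4.07
position: [584.0, 95.6, 135.5]
tool_rot: [-0.0, 0.062, 0.998, 0.0]
contact_force: [-0.2, 0.4, 0.9]
opening: 0.25
```

```bash
python3 -c "
from h import *
st();im,d=camera('side');cv2.imwrite('pics/s2.png',cv2.resize(im[110:310,200:400,::-1],None,fx=3,fy=3))
goal(14,96,135)"
```

```text
t 4.07 F [-7.7 95.4] z 135.5 toolx deg in F 179.9 tilt [-0.  0.] force [-0.2  0.4  0.9] open 0.25 j [-0.06  0.12 -0.19  1.26  0.    0.07]
t 4.12 F [-6.1 95.1] z 135.6 toolx deg in F 179.9 tilt [ 0.001 -0.   ] force [ 0.4 -0.8 -0.1] open 0.25 j [-0.06  0.12 -0.19  1.26 -0.    0.07]
tool shift to (14, 96, 135) [-20.1   0.9   0.6]
```

View pics/s2.png

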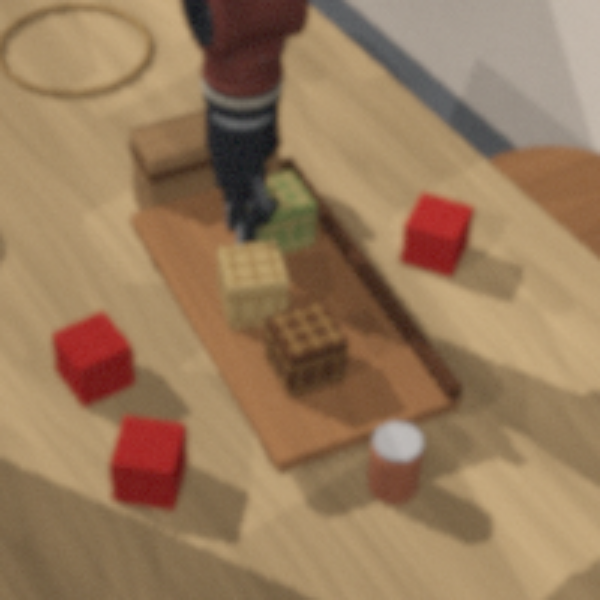

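The side view shows green at (290,210) in the crop, almost at the rail and upright. I'll push the last 20 mm gently.

>>> jog_arm:
  plan:
    - [-4, 0, 0, 0, 0, 0, 0.75]
    - [-4, 0, 0, 0, 0, 0, 0.75]
    - [-4, 0, 0, 0, 0, 0, 0.75]
    - [-3, 0, 0, 0, 0, 0, 0.75]
    - [-3, 0, 0, 0, 0, 0, 0.75]
    - [-2, 0, 0, 0, 0, 0, 0.75]
    - [0, 0, 0, 0, 0, 0, 0.75]
    - [0, 0, 0, 0, 0, 0, 0.75]

```text
t: 4.78
position: [603.4, 93.3, 134.8]
tool_rot: [-0.0, 0.061, 0.998, -0.0]
contact_force: [-1.6, 1.4, -0.7]
opening: 0.246
```

>>> jog_arm:
  plan:
    - [-2, 0, 0, 0, 0, 0, 0.75]
    - [-2, 0, 0, 0, 0, 0, 0.75]
    - [-1, 0, 0, 0, 0, 0, 0.75]
    - [0, 0, 0, 0, 0, 0, 0.75]
    - [0, 0, 0, 0, 0, 0, 0.75]
    - [0, 0, 0, 0, 0, 0, 0.75]
    - [0, 0, 0, 0, 0, 0, 0.75]
    - [0, 0, 0, 0, 0, 0, 0.75]

```text
t: 5.45
position: [605.4, 93.3, 134.2]
tool_rot: [-0.003, 0.061, 0.998, 0.0]
contact_force: [-19.5, 1.0, 9.3]
opening: 0.252
```

>>> jog_arm:
  plan:
    - [26, 0, 0, 0, 0, 0, 0.75]
    - [26, 0, 0, 0, 0, 0, 0.75]
    - [26, 0, 0, 0, 0, 0, 0.75]
    - [26, 0, 0, 0, 0, 0, 0.75]
    - [2, -21, 0, 0, 0, 0, 0.75]
    - [0, -21, 0, 0, 0, 0, 0.75]
    - [0, -21, 0, 0, 0, 0, 0.75]
    - [0, -20, 0, 0, 0, 0, 0.75]

```text
t: 6.12
position: [493.1, 22.3, 135.3]
tool_rot: [0.001, 0.061, 0.998, -0.0]
contact_force: [0.0, -0.4, -1.0]
opening: 0.252
```

```bash
python3 -c "
from h import *
goal(14,10,135)"
```

```text
t 6.12 F [-89.   11.6] z 135.3 toolx deg in F 180.0 tilt [ 0.002 -0.   ] force [ 0.  -0.4 -1. ] open 0.25 j [-0.22 -0.19 -0.49  1.26 -0.   -0.1 ]
tool shift to (14, 10, 135) [-103.    -1.6    0.4]
```

>>> jog_arm:
  plan:
    - [-10, -1, 0, 0, 0, 0, 0.75]
    - [-10, -1, 0, 0, 0, 0, 0.75]
    - [-10, 0, 0, 0, 0, 0, 0.75]
    - [-10, 0, 0, 0, 0, 0, 0.75]
    - [-10, 0, 0, 0, 0, 0, 0.75]
    - [-10, 0, 0, 0, 0, 0, 0.75]
    - [-10, 0, 0, 0, 0, 0, 0.75]
    - [-10, 0, 0, 0, 0, 0, 0.75]

```text
t: 6.78
position: [572.7, 11.4, 135.0]
tool_rot: [0.0, 0.061, 0.998, -0.0]
contact_force: [-2.0, -0.7, 0.2]
opening: 0.246
```

>>> jog_arm:
  plan:
    - [-5, 0, 0, 0, 0, 0, 0.75]
    - [-5, 0, 0, 0, 0, 0, 0.75]
    - [-4, 0, 0, 0, 0, 0, 0.75]
    - [-4, 0, 0, 0, 0, 0, 0.75]
    - [-3, 0, 0, 0, 0, 0, 0.75]
    - [-3, 0, 0, 0, 0, 0, 0.75]
    - [0, 0, 0, 0, 0, 0, 0.75]
    - [0, 0, 0, 0, 0, 0, 0.75]

```text
t: 7.45
position: [594.7, 8.8, 134.4]
tool_rot: [-0.002, 0.061, 0.998, 0.0]
contact_force: [-8.9, -0.8, 2.2]
opening: 0.255
```

>>> jog_arm:
  plan:
    - [35, 0, 0, 0, 0, 0, 0.75]
    - [35, 0, 0, 0, 0, 0, 0.75]
    - [34, 0, 0, 0, 0, 0, 0.75]
    - [0, -21, 0, 0, 0, 0, 0.75]
    - [0, -21, 0, 0, 0, 0, 0.75]
    - [0, -21, 0, 0, 0, 0, 0.75]
    - [0, -21, 0, 0, 0, 0, 0.75]
    - [0, -20, 0, 0, 0, 0, 0.75]

```text
t: 8.12
position: [480.2, -83.1, 135.3]
tool_rot: [0.001, 0.061, 0.998, -0.0]
contact_force: [0.5, 0.9, -0.4]
opening: 0.248
```

```bash
python3 -c "
from h import *
goal(14,-94.5,135)"
```

```text
t 8.12 F [-88.9 -94.6] z 135.3 toolx deg in F 180.0 tilt [ 0.001 -0.001] force [ 0.5  0.9 -0.4] open 0.25 j [-0.44 -0.21 -0.51  1.27  0.   -0.32]
tool shift to (14, -94.5, 135) [-1.029e+02  1.000e-01  5.000e-01]
```

>>> jog_arm:
  plan:
    - [-10, 0, 0, 0, 0, 0, 0.75]
    - [-10, 0, 0, 0, 0, 0, 0.75]
    - [-10, 0, 0, 0, 0, 0, 0.75]
    - [-10, 0, 0, 0, 0, 0, 0.75]
    - [-10, 0, 0, 0, 0, 0, 0.75]
    - [-10, 0, 0, 0, 0, 0, 0.75]
    - [-10, 0, 0, 0, 0, 0, 0.75]
    - [-10, 0, 0, 0, 0, 0, 0.75]

```text
t: 8.78
position: [560.0, -91.8, 134.9]
tool_rot: [-0.0, 0.061, 0.998, -0.0]
contact_force: [-1.6, -0.2, 0.7]
opening: 0.249
```

>>> jog_arm:
  plan:
    - [-5, 0, 0, 0, 0, 0, 0.75]
    - [-5, 0, 0, 0, 0, 0, 0.75]
    - [-4, 0, 0, 0, 0, 0, 0.75]
    - [-4, 0, 0, 0, 0, 0, 0.75]
    - [-3, 0, 0, 0, 0, 0, 0.75]
    - [-3, 0, 0, 0, 0, 0, 0.75]
    - [0, 0, 0, 0, 0, 0, 0.75]
    - [0, 0, 0, 0, 0, 0, 0.75]

```text
t: 9.45
position: [582.0, -94.4, 134.5]
tool_rot: [-0.002, 0.061, 0.998, 0.0]
contact_force: [-9.7, 1.3, 3.4]
opening: 0.25
```

>>> jog_arm:
  plan:
    - [20, 0, 0, 0, 0, 0, 0.75]
    - [0, 0, -35, 0, 0, 0, 0.75]
    - [0, 0, -35, 0, 0, 7, 0.75]
    - [0, 0, 0, 0, 0, 7, 0.75]
    - [0, 0, 0, 0, 0, 7, 0.75]
    - [0, 0, 0, 0, 0, 7, 0.75]
    - [0, 0, 0, 0, 0, 7, 0.75]
    - [0, 0, 0, 0, 0, 7, 0.75]

```text
t: 10.12
position: [563.8, -92.3, 205.3]
tool_rot: [0.001, 0.417, 0.909, 0.0]
contact_force: [-0.4, -0.1, 0.9]
opening: 0.246
```

>>> jog_arm:
  plan:
    - [0, 0, 0, 0, 0, 7, 0.75]
    - [0, 0, 0, 0, 0, 7, 0.75]
    - [0, 0, 0, 0, 0, 7, 0.75]
    - [0, 0, 0, 0, 0, 7, 0.75]
    - [0, 0, 0, 0, 0, 7, 0.75]
    - [0, 0, 0, 0, 0, 7, 0.75]
    - [0, 0, 0, 0, 0, 6, 0.75]
    - [0, 0, 0, 0, 0, 0, 0.75]

```text
t: 10.78
position: [563.8, -92.3, 205.2]
tool_rot: [0.0, 0.751, 0.661, 0.0]
contact_force: [-0.3, 0.1, 0.5]
opening: 0.25
```

```bash
cat >> h.py <<'E'
def measure(cams=("scene","side"),tag=""):
    for n in cams:
        if n=="wrist": im,d,T=wristcam();W=cloud(n,d,T)
        else: im,d=camera(n);W=cloud(n,d)
        cv2.imwrite(f"pics/{tag}{n}.png",im[:,:,::-1])
        for th in("caddy_pale","caddy_green","caddy_dark"):
            for r in trace(th,n)[:1]:
                P=W[r["pixels"]];P=P[~np.isnan(P[:,0])];S=P[abs(P[:,2]-108)<5]
                if len(S)<20: print(th,n,"few");continue
                F=toF(S);b=cv2.minAreaRect(F.astype(np.float32))
                print(th,n,round(r["score"],2),"F med",np.round(np.median(F,0),1),"rect c",np.round(b[0],1),np.round(b[1],1),"ang",round((b[2]+45)%90-45,1))
E
python3 -c "
from h import *
goal(52,-170,200)
measure(tag='a')"
```

```text
t 10.78 F [ -4.9 -93.6] z 205.2 toolx deg in F 89.7 tilt [ 0.001 -0.   ] force [-0.3  0.1  0.5] open 0.25 j [-0.39  0.02 -0.17  1.38  0.    1.31]
tool shift to (52, -170, 200) [-76.1  57.2   5.3]
caddy_pale scene 0.61 F med [56.6  6. ] rect c [55.6  7.1] [63.7 65.6] ang -0.5
caddy_green scene 0.72 F med [56.8 95. ] rect c [54.8 96.7] [63.9 66. ] ang -0.2
caddy_dark scene 0.63 F med [ 56.7 -97.4] rect c [ 56.1 -96.1] [65.9 63.8] ang 1.4
caddy_pale side few
caddy_green side 0.75 F med [ 32.8 104.6] rect c [ 31.7 102.4] [71.3 35.7] ang -25.5
caddy_dark side 0.66 F med [ 51.9 -97.7] rect c [ 51.8 -94.7] [63.4 65.6] ang 1.0
```

View pics/ascene.png

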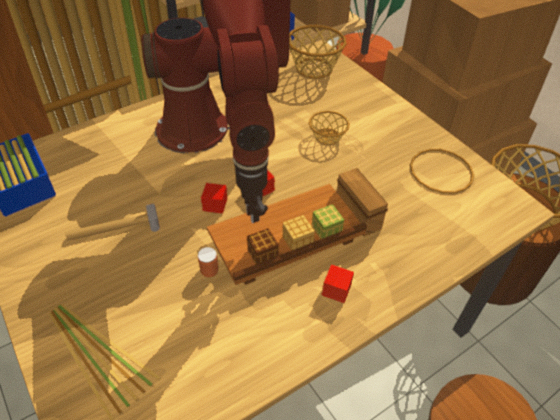

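Pale (299,231), green (328,220) and dark (262,246) are all flush against the rail. Next I go behind the dark one to push the row along.

>>> jog_arm:
  plan:
    - [-24, 19, 0, 0, 0, 0, 0.75]
    - [-24, 19, 0, 0, 0, 0, 0.75]
    - [-24, 19, 0, 0, 0, 0, 0.75]
    - [0, 0, 22, 0, 0, 0, 0.75]
    - [0, 0, 22, 0, 0, 0, 0.75]
    - [0, 0, 21, 0, 0, 0, 0.75]
    - [0, 0, 0, 0, 0, 0, 0.75]
    - [0, 0, 0, 0, 0, 0, 0.75]

```text
t: 11.85
position: [610.6, -170.3, 139.0]
tool_rot: [-0.001, 0.749, 0.663, -0.0]
contact_force: [-0.2, 0.1, 0.6]
opening: 0.253
```

```bash
python3 -c "
from h import *
goal(52,4,140)"
```

```text
t 11.85 F [  51.1 -165.3] z 139.0 toolx deg in F 90.0 tilt [-0.002  0.001] force [-0.2  0.1  0.6] open 0.25 j [-0.48  0.24 -0.05  1.28  0.    1.21]
tool shift to (52, 4, 140) [169.3   1.   -0.8]
```

>>> jog_arm:
  plan:
    - [12, 0, 0, 0, 0, 0, 0.75]
    - [10, 0, 0, 0, 0, 0, 0.75]
    - [8, 0, 0, 0, 0, 0, 0.75]
    - [8, 0, 0, 0, 0, 0, 0.75]
    - [8, 0, 0, 0, 0, 0, 0.75]
    - [8, 0, 0, 0, 0, 0, 0.75]
    - [8, 0, 0, 0, 0, 0, 0.75]
    - [8, 0, 0, 0, 0, 0, 0.75]

```text
t: 12.52
position: [620.9, -101.1, 141.8]
tool_rot: [0.002, 0.749, 0.663, 0.0]
contact_force: [-0.2, -6.8, 7.1]
opening: 0.252
```

>>> jog_arm:
  plan:
    - [8, 0, 0, 0, 0, 0, 0.75]
    - [8, 0, 0, 0, 0, 0, 0.75]
    - [8, 0, 0, 0, 0, 0, 0.75]
    - [8, 0, 0, 0, 0, 0, 0.75]
    - [8, 0, 0, 0, 0, 0, 0.75]
    - [8, 0, 0, 0, 0, 0, 0.75]
    - [8, 0, 0, 0, 0, 0, 0.75]
    - [8, 0, 0, 0, 0, 0, 0.75]

```text
t: 13.18
position: [628.6, -37.9, 141.8]
tool_rot: [0.002, 0.749, 0.662, 0.0]
contact_force: [-0.9, -6.7, 7.3]
opening: 0.249
```

```bash
python3 -c "
from h import *
goal(52,4,140)
measure(('scene',),tag='b')
st()"
```

```text
t 13.18 F [ 52.9 -31.7] z 141.8 toolx deg in F 90.0 tilt [ 0.003 -0.003] force [-0.9 -6.7  7.3] open 0.25 j [-0.27  0.22 -0.07  1.28 -0.    1.43]
tool shift to (52, 4, 140) [35.7 -0.9  1.7]
caddy_pale scene few
caddy_green scene 0.95 F med [ 56.2 132.2] rect c [ 55.4 132.3] [66.4 62.5] ang 2.4
caddy_dark scene 0.97 F med [61.2 20.3] rect c [57.1 18.4] [45.4 64.4] ang -4.2
t 13.38 F [ 52.7 -30.4] z 141.6 toolx deg in F 90.1 tilt [ 0.003 -0.   ] force [0.8 1.2 6. ] open 0.25 j [-0.27  0.22 -0.07  1.28  0.    1.43]
```

View pics/bscene.png

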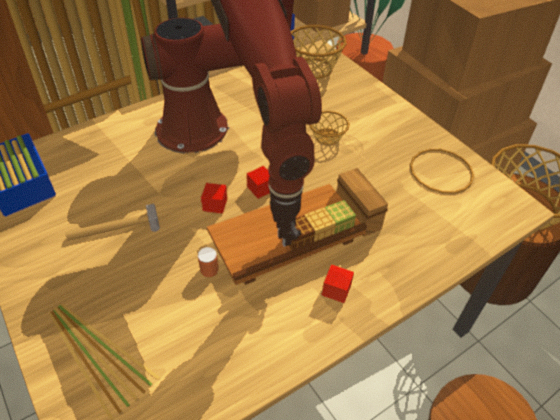

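```bash
python3 -c "
from h import *
im,d=camera('side');cv2.imwrite('pics/c1.png',cv2.resize(im[140:260,230:370,::-1],None,fx=5,fy=5,interpolation=cv2.INTER_CUBIC))
im,d=camera('scene');cv2.imwrite('pics/c2.png',cv2.resize(im[160:280,250:390,::-1],None,fx=5,fy=5,interpolation=cv2.INTER_CUBIC))
st()"
```

```text
t 13.48 F [ 52.7 -30.5] z 141.6 toolx deg in F 90.1 tilt [0.003 0.   ] force [0.9 1.4 4.6] open 0.25 j [-0.27  0.22 -0.07  1.28  0.    1.43]
```

View pics/c1.png

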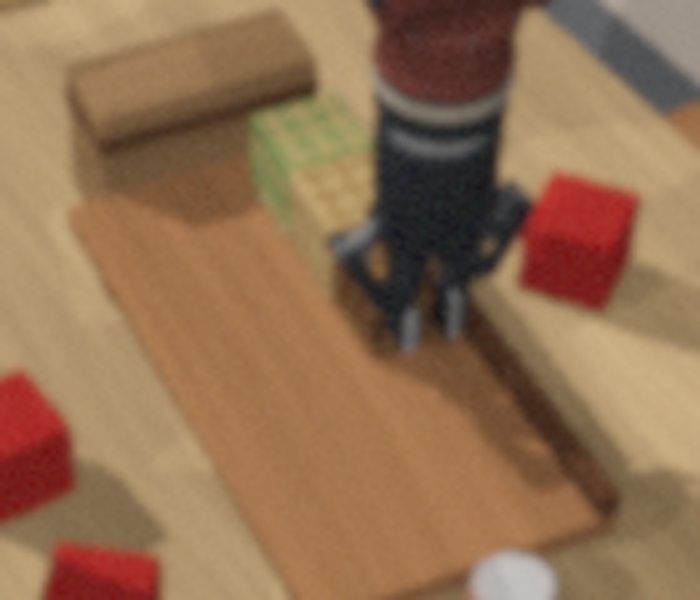

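View pics/c2.png

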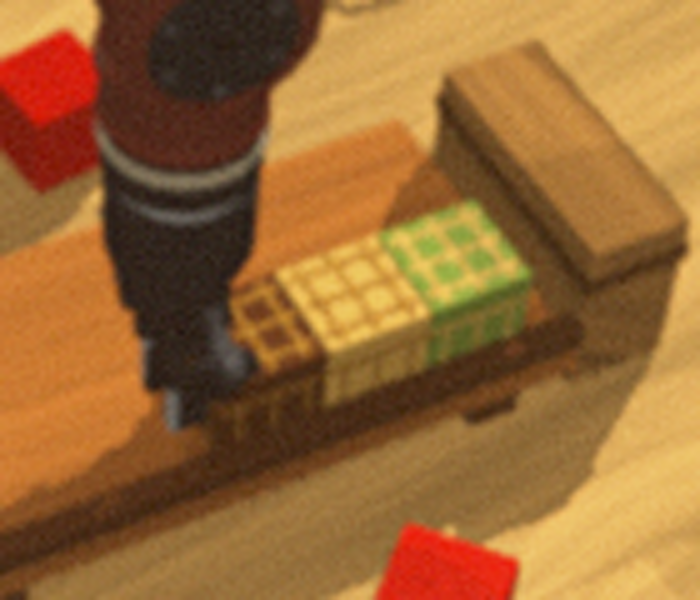

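The row is straight, closed and flush, with about 35 mm left to the block. I'll ease the tool up 3 mm because of the small upward force and keep pushing.

>>> jog_arm:
  plan:
    - [0, 0, -3, 0, 0, 0, 0.75]
    - [5, 0, 0, 0, 0, 0, 0.75]
    - [5, 0, 0, 0, 0, 0, 0.75]
    - [5, 0, 0, 0, 0, 0, 0.75]
    - [5, 0, 0, 0, 0, 0, 0.75]
    - [4, 0, 0, 0, 0, 0, 0.75]
    - [4, 0, 0, 0, 0, 0, 0.75]
    - [0, 0, 0, 0, 0, 0, 0.75]

```text
t: 14.15
position: [631.5, -9.4, 143.7]
tool_rot: [0.001, 0.749, 0.663, 0.0]
contact_force: [-0.1, -1.9, 1.2]
opening: 0.252
```

>>> jog_arm:
  plan:
    - [2, 0, 0, 0, 0, 0, 0.75]
    - [2, 0, 0, 0, 0, 0, 0.75]
    - [1, 0, 0, 0, 0, 0, 0.75]
    - [0, 0, 0, 0, 0, 0, 0.75]
    - [0, 0, 0, 0, 0, 0, 0.75]
    - [0, 0, 0, 0, 0, 0, 0.75]
    - [0, 0, 0, 0, 0, 0, 0.75]
    - [0, 0, 0, 0, 0, 0, 0.75]

```text
t: 14.82
position: [631.9, -5.1, 143.2]
tool_rot: [0.0, 0.749, 0.663, 0.0]
contact_force: [-0.9, -5.9, 3.4]
opening: 0.249
```

```bash
python3 -c "
from h import *
st()"
```

```text
t 14.82 F [52.1  1.2] z 143.2 toolx deg in F 90.0 tilt [ 0.001 -0.001] force [-0.9 -5.9  3.4] open 0.25 j [-0.21  0.23 -0.05  1.28 -0.    1.48]
```

>>> jog_arm:
  plan:
    - [2, 0, 0, 0, 0, 0, 0.75]
    - [1, 0, 0, 0, 0, 0, 0.75]
    - [0, 0, 0, 0, 0, 0, 0.75]
    - [0, 0, 0, 0, 0, 0, 0.75]
    - [0, 0, 0, 0, 0, 0, 0.75]
    - [0, 0, 0, 0, 0, 0, 0.75]
    - [0, 0, 0, 0, 0, 0, 0.75]
    - [0, 0, 0, 0, 0, 0, 0.75]

```text
t: 15.48
position: [632.1, -2.1, 143.1]
tool_rot: [0.0, 0.749, 0.663, 0.0]
contact_force: [0.5, -4.7, 4.0]
opening: 0.247
```

```bash
python3 -c "
from h import *
st();measure(('scene',),'d')
im=cv2.imread('pics/dscene.png');cv2.imwrite('pics/d2.png',cv2.resize(im[150:270,260:400],None,fx=5,fy=5,interpolation=cv2.INTER_CUBIC))"
```

```text
t 15.48 F [52.   4.3] z 143.1 toolx deg in F 90.0 tilt [ 0. -0.] force [ 0.5 -4.7  4. ] open 0.25 j [-0.21  0.23 -0.05  1.28 -0.    1.48]
caddy_pale scene few
caddy_green scene 0.69 F med [ 57.8 168.5] rect c [ 55.2 168.5] [66.9 67.7] ang -0.4
caddy_dark scene 0.64 F med [61.3 58.6] rect c [56.9 47. ] [63.  63.9] ang 4.5
```

View pics/d2.png

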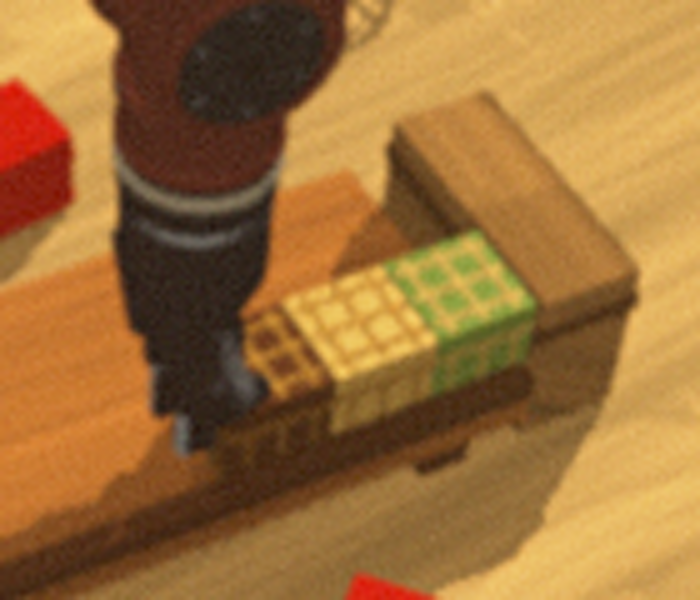

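>>> jog_arm:
  plan:
    - [2, 0, 0, 0, 0, 0, 0.75]
    - [1, 0, 0, 0, 0, 0, 0.75]
    - [0, 0, 0, 0, 0, 0, 0.75]
    - [0, 0, 0, 0, 0, 0, 0.75]
    - [0, 0, 0, 0, 0, 0, 0.75]
    - [0, 0, 0, 0, 0, 0, 0.75]
    - [0, 0, 0, 0, 0, 0, 0.75]
    - [0, 0, 0, 0, 0, 0, 0.75]

```text
t: 16.35
position: [632.3, -1.3, 143.1]
tool_rot: [0.002, 0.75, 0.662, -0.002]
contact_force: [-3.7, -16.3, 4.2]
opening: 0.249
```

The force rose to 16 N and the tool stopped, so the row is against the block. I'll back off and check.

>>> jog_arm:
  plan:
    - [-15, 0, 0, 0, 0, 0, 0.75]
    - [-25, 0, 0, 0, 0, 0, 0.75]
    - [-25, 0, -25, 0, 0, 0, 0.75]
    - [-10, -15, -35, 0, 0, 0, 0.75]
    - [0, -20, -35, 0, 0, 0, 0.75]
    - [0, -20, -35, 0, 0, 0, 0.75]
    - [0, 0, -20, 0, 0, 0, 0.75]
    - [0, 0, 0, 0, 0, 0, 0.75]

```text
t: 17.02
position: [569.3, -66.9, 298.3]
tool_rot: [0.003, 0.749, 0.663, 0.002]
contact_force: [0.9, 0.4, -0.3]
opening: 0.248
```

```bash
python3 -c "
from h import *
st();measure(('scene','wrist'),'e')
im=cv2.imread('pics/escene.png');cv2.imwrite('pics/e2.png',cv2.resize(im[150:270,260:400],None,fx=5,fy=5,interpolation=cv2.INTER_CUBIC));st()"
```

```text
t 17.02 F [ -2.5 -67.7] z 298.3 toolx deg in F 90.0 tilt [ 0.007 -0.001] force [ 0.9  0.4 -0.3] open 0.25 j [-0.35  0.01 -0.01  1.54  0.    1.35]
caddy_pale scene few
caddy_green scene 0.65 F med [ 57.7 168.3] rect c [ 56.4 168.3] [66.8 66.2] ang -1.5
caddy_dark scene 0.83 F med [57.  43.9] rect c [55.9 45.2] [64.6 64.7] ang -2.2
caddy_pale wrist few
caddy_dark wrist 0.85 F med [53.8 48.5] rect c [54.8 47.6] [63.2 63.1] ang -0.6
t 17.42 F [ -3.4 -67.4] z 291.5 toolx deg in F 90.0 tilt [-0.002  0.001] force [-0.7  0.2  0.4] open 0.25 j [-0.34  0.02 -0.01  1.54  0.    1.35]
```

View pics/e2.png

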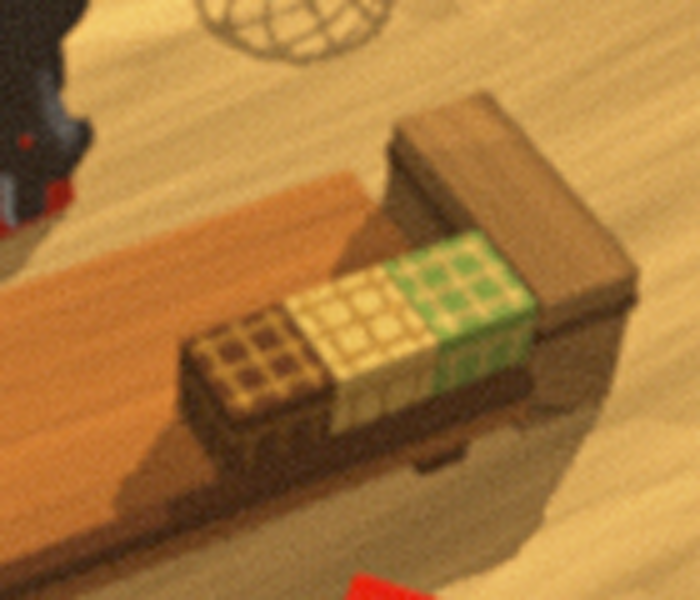

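View pics/ewrist.png

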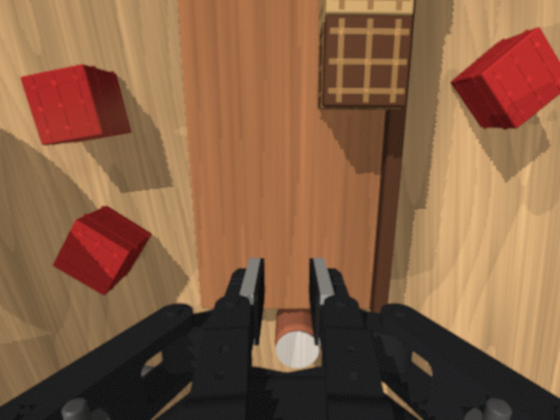

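The row looks closed and flush in both views (crop: dark 260,365; pale 365,320; green 465,280), but no pose was measured for pale. I'll take one wrist look from above the row.

>>> jog_arm:
  plan:
    - [25, 0, 0, 0, 0, 0, 0.75]
    - [25, 0, 0, 0, 0, 0, 0.75]
    - [25, 0, 0, 0, 0, 0, 0.75]
    - [25, 0, 0, 0, 0, 0, 0.75]
    - [10, 0, 0, 0, 0, 0, 0.75]
    - [0, 0, 0, 0, 0, 0, 0.75]
    - [0, 0, 0, 0, 0, 0, 0.75]
    - [0, 0, 0, 0, 0, 0, 0.75]

```text
t: 18.08
position: [582.0, 41.7, 292.6]
tool_rot: [-0.0, 0.749, 0.662, -0.0]
contact_force: [-0.1, -0.2, -1.2]
opening: 0.253
```

```bash
python3 -c "
from h import *
st();measure(('wrist',),'f')
im,d,T=wristcam();W=cloud('wrist',d,T).reshape(-1,3);W=W[~np.isnan(W[:,0])];F=toF(W)
k=(abs(W[:,2]-108)<4)&(F[:,0]>0)&(F[:,1]<198)&(F[:,1]>-20);b=cv2.minAreaRect(F[k].astype(np.float32));print('row',b,np.percentile(F[k],[.5,99.5],axis=0))
for y0 in range(20,200,20):
  q=k&(abs(F[:,1]-y0)<10);print(y0,np.round(np.percentile(F[q,0],[2,98]),1),end=' ')
k=(abs(W[:,2]-66)<4)&(F[:,0]>70)&(F[:,1]<190)&(F[:,0]<110);print('rail',np.percentile(F[k,0],[3,97]))
"
```

```text
t 18.08 F [-3.1 41.6] z 292.6 toolx deg in F 90.0 tilt [-0. -0.] force [-0.1 -0.2 -1.2] open 0.25 j [-0.15  0.05  0.02  1.54 -0.    1.54]
caddy_pale wrist few
caddy_green wrist 0.81 F med [ 53.7 169.5] rect c [ 54.4 168.2] [62.9 56.7] ang 0.7
caddy_dark wrist 0.66 F med [53.5 49.6] rect c [54.6 47.7] [62. 62.] ang -0.1
row ((54.5035400390625, 106.69207000732422), (62.46609878540039, 180.2107391357422), 0.14486737549304962) [[ 23.73757205  18.20158408]
 [ 84.65170563 195.7469644 ]]
20 [24.4 83.4] 40 [24.7 83.3] 60 [24.8 83.5] 80 [24.6 83.4] 100 [24.6 83.5] 120 [24.8 83.8] 140 [24.7 83.3] 160 [24.4 83.7] 180 [24.2 83.4] rail [ 86.22896017 100.8935952 ]
```

View pics/fwrist.png

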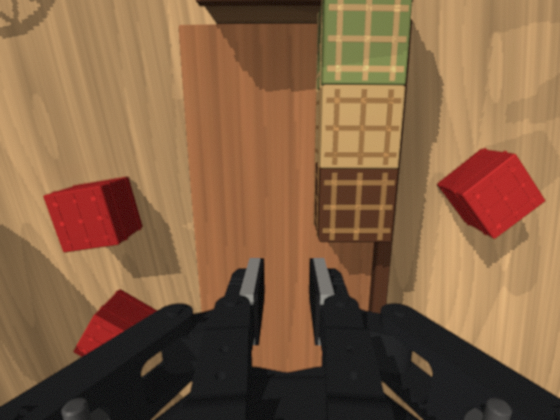

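The wrist view shows one straight, gapless row along the rail: green (365,40), pale (361,127), dark (357,203). I'm handing in the job.

```bash
python3 -c "
from station import *
print(close_job())"
```

```text
the job is handed in; nothing more can be done
None
```

I slid the three caddies into one row against the back rail and handed the job in at about 18 s of the 58 s allowed. Using the fingertips, I pushed each caddy back to the rail. I then pushed the row left along the rail until it met the timber block, where the force rose to about 16 N.

**Last checks, with the arm clear of everything:**
- **Rail:** the row's front and back edges are straight to within about 0.5 mm, and it is square to about 0.2°. The gap to the rail is about 1–2 mm by the wrist camera.
- **Row and block:** the pictures show no gaps between the caddies, and green meets the block. The right end of the row measured about 17 mm and the block face about 200–202 mm. That fits the closed-up length of 186 mm to within camera accuracy.
- **Bystanders:** no move went near the tin, hammer or basket, and none of them looked shifted in the pictures. I did not measure their positions again at the end.

**Checks that failed or disagreed:**
- **Pale caddy:** once the row had closed up, the network gave no usable outline for it, so I judged it from the picture and the depth profile of the whole row.
- **Camera offset:** the side camera read about 4 mm nearer in x than the scene camera. I relied mainly on the wrist camera and the contact forces.
- **Upward force:** an unexplained 5–7 N acted on the tool during the sideways push. I raised the tool 3 mm and it fell to about 1 N, then was 3–4 N as the row closed on the block.

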